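Free the thermometer probe from its left-hand clamp

TASK

The thermometer probe is locked in its clamp: loosen the red knob, which has a left-hand thread, by turning it clockwise until the jaw lets the probe go, only just short of the knob's end stop, and never force the knob there or strain the clamp on its soft rubber foot. Then lift the probe straight up out of the clamp without tugging at it, and lay it down gently, whole, inside the aluminium tray; leave everything else where it stands.

Things in the scene. Friction and masses are not known exactly. Their poses are not given: they have to be found in the camera images.
- clamp_foot: Round black rubber foot (100 across, 10 high) of the white probe clamp, fixed to the counter; origin at the centre of its underside, on the knob's vertical axis. In this frame the probe lies along y at x = -55, its axis 56 above the counter. On the foot stand a base plate (top at 22) and an aluminium housing (70 x 50, top at 68).
- knob_centre (a point): Centre of the fluted red knob: 44 across, vertical axis, underside 82 and top 106 above the counter, free all round. LEFT-HAND thread: clockwise from above loosens. Friction 0.08 N m. How far it is screwed in is unknown: 1.3 to 3.4 rad clockwise (one to three grasps) bring it to a hard end stop, where the resistance rises sharply: stop there. This entry does not show its angle.
- cradle (a point): On the clamp: middle of the grey main U-cradle, on the axis of the probe lying in it (cradle 60 along y, top 60 above the counter). A steel jaw (36 along y, 61.5 to 66.5 above the counter) reaches from the housing towards -x over the shaft here and keeps the probe from being lifted; loosening draws it back to +x, 5.5 per rad. It is clear of the probe only in the last half radian before the stop.
- end_rest (a point): On the clamp: middle of the small grey U-rest under the end of the probe's handle, 124 along y from point cradle, on the probe's axis; 12 along y, top 60 above the counter. Between the rest and the main cradle the handle is free all round, down to the base plate.
- clamp (a joint): Twist of the clamp on its soft rubber foot, rad, about the vertical, counterclockwise from above positive, 0 unstrained. It springs back; 2 N m per rad (knob friction alone gives about 0.04 rad). Beyond 0.2 rad (0.4 N m) either way the rubber tears.
- probe_grip (a point): Grip point of the stainless thermometer probe, on its axis in the handle, near its centre of mass; about 120 g. It lies along this frame's y. Handle: 18 thick, y = -35 to +55. Shaft: 8 thick, from there to the tip at y = -185. A collar (18 thick, y = -128 to -122) just outside the main cradle keeps it from being drawn out lengthways: once the jaw is clear it goes straight up.
- probe_tip (a point): Tip of the probe's shaft, on its axis, 185 from the grip point.
- tray: Open aluminium tray, outside 290 (along its x) x 120 (along its y) x 25 high, walls and floor 5 thick, fixed; origin at the centre of its underside.
- pourer: Bystander: matte black ceramic pourer with a handle, 130 tall, 90 wide; origin under its centre.
- candy_jar: Bystander: glass candy jar with a steel twist cap, 96 across, 135 tall; origin under its centre.
- rolling_pin: Bystander: wooden rolling pin, 434 long, 56 thick, lying along its y; origin under its centre.
- salt_cellar: Bystander: small turned wooden salt cellar, 52 across, 50 tall; origin under its centre.
- ramekin: Bystander: white ramekin, 72 across, 42 tall; origin under its centre.
- mug: Bystander: blue mug, 80 across, 90 tall; origin under its centre.
- spatula: Bystander: kitchen spatula lying flat, 280 long; origin under its centre, on the counter.
Not all that is in view belongs to the job. Of the things that look like the part that bears probe_grip, the larger one is meant.

How it is judged:
On the way:
1. the probe is lifted clear of the clamp, held (height (world z) of probe_grip above 0.1 m and height (world z) of probe_tip above 0.08 m and contact force between the fingers and probe above 0.5 N), for 0.2 s.
At the end, for the whole second after the job is handed in: The whole probe (grip point and tip) lies inside the tray's walls, both no higher than 26 mm above the tray's underside, at rest and let go; the clamp stands untwisted (within 0.02 rad) (x of probe_grip in the frame of tray between -0.14 and 0.14 m and y of probe_grip in the frame of tray between -0.057 and 0.057 m and x of probe_tip in the frame of tray between -0.14 and 0.14 m and y of probe_tip in the frame of tray between -0.057 and 0.057 m and z of each of probe_grip, probe_tip in the frame of tray below 0.026 m and linear speed of probe below 0.02 m/s and value of joint clamp between -0.02 and 0.02 rad); the robot touches nothing.
It fails at once if the clamp is twisted on its rubber foot by more than 0.2 rad (knob forced against an end of its thread, or clamp shoved) (value of joint clamp above 0.2 rad or value of joint clamp below -0.2 rad).
It fails at once if the probe is tugged or pressed against the clamp with more than 20 N (contact force between clamp and probe above 20 N).
It fails at once if the probe is let go more than 40 mm above its resting height over the tray (contact force between the fingers and probe below 0.02 N and z of probe_grip in the frame of tray above 0.054 m and horizontal distance between probe_grip and tray below 0.16 m).
It fails at once if a bystander is moved by more than 25 mm (distance of any of pourer, candy_jar, rolling_pin, salt_cellar, ramekin, mug, spatula from where it was at the start of the episode above 0.025 m).
It also fails if it takes over 72 s, if anything falls off the work surface, if the arm or the gripper's body presses on something with over 40 N, if the wrist force passes 120 N, or if a joint passes its speed limit or range.

ROBOT

A 6-joint arm with a two-finger parallel gripper is mounted at the origin on the work surface. World frame = base frame: x ahead of the robot, y to its left, z up, the work surface at z = 0. Lengths are in m, angles in rad, forces in N, time in s.
With the tool pointing down it reaches from about 0.35 to 0.85 m from the base axis. Payload 8.1 kg.
Tool frame: the origin (TCP) lies at the very end of the fingers, on their centre line; the grasp point (between the pads) lies 19 mm behind it; z points along the fingers, y is the direction in which the jaws open and shut (so a half turn about z gives the same grasp; the last joint's range is limited). The gripper opens to 93 mm and grips with 3 to 60 N. Pads are 15 mm wide; open, the fingers measure 128 mm over their backs; the gripper's body (75 mm by 188 mm) begins 65 mm behind the grasp point.
Start: joints at [-1.313, 0.13, 1.488, -0, 1.523, -0.085], TCP at [0.202, -0.565, 0.219] pointing down, gripper open.
Joint ranges: [-2.96, 2.96], [-0.89, 2.26], [0.02, 2.5], [-1.34, 4.48], [0, 2.73], [-2.66, 2.66]. Speed limits (rad/s): [2.39, 2.39, 2.79, 3.14, 3.14, 3.14].

INTERFACE

Orientations are given as a rotation vector (axis times angle).
In Python, from plant import * gives the robot as it stands.
- The arm moves only by the tool apply_moves, never from a script. Its argument "commands" is one flat list of numbers, 7 for each row, row after row: the shift along the world's x, y, z in cm, then the turn, a rotation vector about the world's x, y, z in rad, then the finger opening in cm, from 0 to 9.3. A call has 1 to 8 rows; each row shifts and turns the pose as measured when the row begins; what a row does not reach is not made up. A row lasts 1/8 s, in which the tool goes at most 62.5 mm and 10.7 degrees, less where a joint would pass 70% of its speed; a pose out of reach is approached as far as the arm can. A call with a gripper value outside its range is refused whole. The fingers move at their own pace and stop on an object; "squeeze" is the grip in N (left out, the last holds). Time passes only in rows, so rows that do not move let the fingers close. It gives the time, the measured TCP pose, the force and the opening at its end, in the units of the state.
- read_state(): the state, without advancing time (a new reading comes with each control period).
- read_camera(name): name is "scene" or "top" or "wrist"; returns (picture, depth): 480x640x3 uint8, blue, green, red; 480x640 float32, m along the optical axis (not along the pixel's ray), 0 where there is no reading.
- camera_model(name): a dict with "intrinsics" (3x3 intrinsics, pixels), "R" (3x3) and "t" (3): a world point X has camera coordinates R X + t. Camera axes: x right, y down, z forward; pixel columns grow to the right and rows downward; lengths in m; the calibration is good to about 2 mm. The wrist camera is an equidistant fisheye: a pixel r from the principal point sees the ray r / f radians off the axis. A picture is of the moment at which its call begins: read the wrist's pose just before it. camera_model takes no time and is no camera call; for the wrist camera it gives the pose at the moment of the call.
- close_job(): hands the job in, once; it reports no verdict.
Trained networks look in the newest picture that a camera, given by its name, has taken for a name from the list of things; names that differ only in an ending like _2 or _b are one class to them, and where a whole thing is asked for, a point or a joint stands for the part that bears it (a point fixed in the world has none). Each returns a list of dicts, best first, with "conf" (0 to 1); they miss things now and then, are a little off and sometimes report something else, mostly with a low value. They report only what shows in the picture. A call takes as long as a camera call. They do not tell look-alikes from the thing itself.
- find_in(query, camera): "point" ([x, y, z] in m, in the coordinates of the camera as it stood for that picture, good to about 4 mm: the middle of the surface that is visible of it).
- cut_out(query, camera): "mask" (480x640 bool, what is visible of it).
- spot_point(query, camera): "point" ([x, y, z] in m, in the coordinates of the camera as it stood for that picture, good to about 4 mm: a listed point, or the origin of a listed thing).
The state is a dict: "t": time; "q": joint angles; "dq": joint speeds; "joint_torque": joint torques, N m; "tool_pos": TCP position; "orientation": TCP orientation; "force": force on the tool from outside, world axes, zero at the start; "wrist_torque": the same for the moment, N m; "opening": finger opening in m.
Only numpy, scipy, OpenCV 4.12 (cv2) and the standard library are available. Lean on these libraries where they do the work, as an engineer would, in place of code of your own. Each camera call takes 0.05 s, during which the arm holds its last target. There are 200 camera calls.

## Working session

There is one attempt and no reset: what is moved stays moved. The work goes in short steps, Python scripts to look and compute and a tool call to move; the robot and the scene stay as the last step left them, time stands still between calls to the robot, and variables do not carry over. Pictures are saved under pics/ and viewed, about 8 in all and at most 12, crops included, and the job is handed in when it is done.

Besides the shell and the picture viewer there is one more tool, called after "Request:" in YAML: its name, and indented under it one key for each argument. apply_moves: Moves the arm, as the interface text tells. Its arguments: {"type":"object","properties":{"commands":{"type":"array"},"squeeze":{"type":"number"}},"required":["commands"]}

```bash
mkdir -p pics; ls; cat > h.py <<'E'
from plant import *
import numpy as np, cv2
def w(p,m): return m["R"].T@(np.array(p)-m["t"])
def pts(names,cam,fn=None,shot=True):
    m=camera_model(cam); 
    img=None
    if shot: img,d=read_camera(cam)
    for n in names:
        for f,nm in ((find_in,'find'),(spot_point,'spot')):
            if fn and nm!=fn: continue
            for r in f(n,cam)[:3]:
                print(cam,nm,n,round(r["conf"],2),np.round(w(r["point"],m),4))
    return img
E
python3 - <<'E'
from h import *
print(read_state())
a=pts(["clamp_foot","knob_centre","cradle","end_rest","probe_grip","probe_tip","tray"],"top","spot")
b=pts(["clamp_foot","knob_centre","cradle","end_rest","probe_grip","probe_tip","tray"],"scene","spot")
cv2.imwrite("pics/top.png",a);cv2.imwrite("pics/scene.png",b)
E
```

```text
pics
{'t': 0.0, 'q': array([-1.31339211e+00,  1.31186362e-01,  1.48927466e+00, -1.11224810e-05,
        1.52299716e+00, -8.54060515e-02]), 'dq': array([-8.12280738e-05, -1.65087242e-04,  2.01197006e-04, -1.91395325e-03,
        7.11886196e-04, -1.07708608e-03]), 'joint_torque': array([ 8.19494799e-04, -5.59832740e+01, -4.91768432e+01,  7.66322203e-02,
        3.50205728e-02, -1.65181036e-04]), 'tool_pos': array([ 0.20154855, -0.56452798,  0.21757494]), 'orientation': array([-3.09372536e+00, -5.35536208e-01,  2.68925635e-04]), 'force': array([0.14746952, 0.45981892, 0.20803923]), 'wrist_torque': array([-0.00906623,  0.00421352,  0.01023422]), 'opening': 0.09320139933771378}
top spot clamp_foot 0.64 [ 0.5197  0.1717 -0.0006]
top spot knob_centre 0.74 [0.5155 0.1781 0.0968]
top spot cradle 0.87 [0.4686 0.1599 0.0578]
top spot cradle 0.69 [0.4966 0.06   0.0549]
top spot cradle 0.61 [ 7.091e-01 -7.600e-03  2.000e-04]
top spot end_rest 0.6 [0.4315 0.2828 0.0571]
top spot probe_grip 0.82 [0.4444 0.2375 0.0575]
top spot probe_grip 0.81 [0.2672 0.1887 0.0121]
top spot probe_tip 0.81 [0.2426 0.3177 0.0083]
top spot probe_tip 0.61 [0.4961 0.0619 0.0556]
top spot tray 0.87 [ 0.4909 -0.1734  0.0043]
scene spot clamp_foot 0.83 [ 0.5171  0.1732 -0.0025]
scene spot knob_centre 0.89 [0.5198 0.179  0.0931]
scene spot cradle 0.7 [0.4661 0.1613 0.0562]
scene spot end_rest 0.56 [0.4289 0.277  0.058 ]
scene spot probe_grip 0.57 [0.2715 0.1893 0.0036]
scene spot probe_grip 0.46 [0.446  0.2401 0.0593]
scene spot probe_tip 0.62 [0.4972 0.0596 0.0578]
scene spot probe_tip 0.52 [0.2408 0.3169 0.0036]
scene spot probe_tip 0.32 [0.4668 0.1626 0.0577]
scene spot tray 0.67 [ 0.4881 -0.1729  0.    ]
```

View pics/top.png

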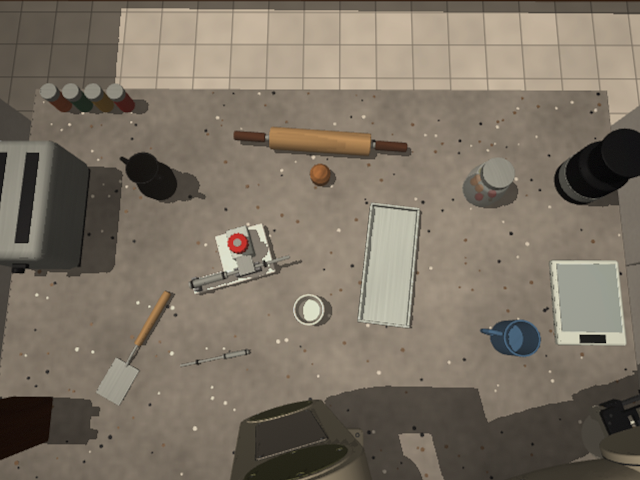

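View pics/scene.png

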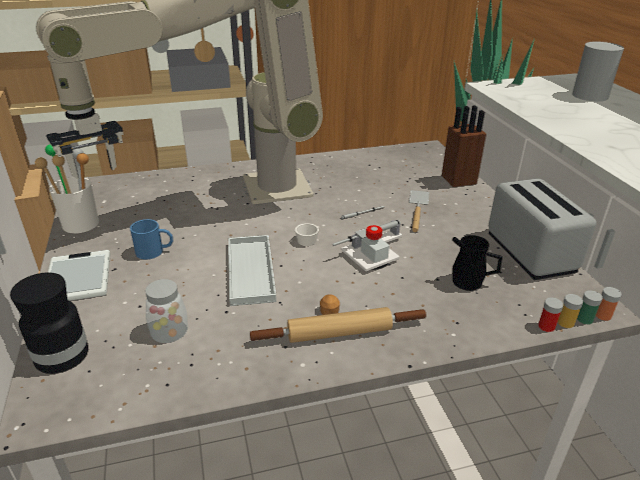

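```bash
python3 - <<'E'
from h import *
for c in("top","scene"):
    pts(["pourer","candy_jar","rolling_pin","salt_cellar","ramekin","mug","spatula"],c,"spot")
# tray orientation
m=camera_model("top");img,d=read_camera("top");K=m["intrinsics"]
r=cut_out("tray","top")[0];v,u=np.nonzero(r["mask"]&(d>0));z=d[v,u]
P=np.c_[(u-K[0,2])/K[0,0]*z,(v-K[1,2])/K[1,1]*z,z];W=(P-m["t"])@m["R"]
print(r["conf"],cv2.minAreaRect(W[:,:2].astype(np.float32)),np.percentile(W[:,2],[1,50,99]))
hi=W[(W[:,2]>.018)];print(cv2.minAreaRect(hi[:,:2].astype(np.float32)))
# knob
r=cut_out("knob_centre","top")[0];v,u=np.nonzero(r["mask"]&(d>0));z=d[v,u]
P=np.c_[(u-K[0,2])/K[0,0]*z,(v-K[1,2])/K[1,1]*z,z];W=(P-m["t"])@m["R"]
k=W[W[:,2]>.1];print("knob",r["conf"],len(k),cv2.minEnclosingCircle(k[:,:2].astype(np.float32)),np.median(k,0))
print(m)
E
```

```text
top spot pourer 0.86 [0.6828 0.3925 0.0025]
top spot pourer 0.41 [ 0.6821 -0.4097  0.0011]
top spot candy_jar 0.96 [ 0.6834 -0.4095  0.003 ]
top spot rolling_pin 0.79 [ 0.7939 -0.0074 -0.002 ]
top spot salt_cellar 0.57 [ 0.7123 -0.0074  0.003 ]
top spot ramekin 0.69 [0.377  0.0141 0.0046]
top spot mug 0.78 [ 0.3164 -0.4487  0.0051]
top spot spatula 0.91 [0.2942 0.4213 0.0039]
scene spot pourer 0.64 [ 0.6867  0.392  -0.003 ]
scene spot pourer 0.55 [0.5197 0.1792 0.0933]
scene spot pourer 0.4 [0.4995 0.0622 0.0595]
scene spot candy_jar 0.68 [ 0.6785 -0.4065 -0.0024]
scene spot candy_jar 0.55 [ 0.6884  0.3937 -0.004 ]
scene spot rolling_pin 0.8 [ 0.7897 -0.0025 -0.0021]
scene spot salt_cellar 0.58 [ 7.115e-01 -9.800e-03 -1.000e-04]
scene spot ramekin 0.83 [ 0.3727  0.0151 -0.0007]
scene spot ramekin 0.4 [ 0.317  -0.4454 -0.0026]
scene spot mug 0.89 [ 0.3196 -0.4484 -0.0018]
0.72 ((0.4883180260658264, -0.1736311912536621), (0.12076494097709656, 0.29064828157424927), 83.3502426147461) [0.00166331 0.00711349 0.02892194]
((0.48826098442077637, -0.17378279566764832), (0.12077897787094116, 0.29057756066322327), 83.43122100830078)
knob 0.92 313 ((0.5201357007026672, 0.1766704022884369), 0.02312094159424305) [0.52002822 0.17586469 0.10705015]
{'intrinsics': array([[472.5406184 ,   0.        , 318.85143376],
       [  0.        , 472.5406184 , 242.96279344],
       [  0.        ,   0.        ,   1.        ]]), 'R': array([[ 0.01041313, -0.9998896 , -0.01059968],
       [-0.98299784, -0.00829271, -0.18342974],
       [ 0.18332159,  0.01232955, -0.98297567]]), 't': array([-0.01164851,  0.53013353,  1.06514014])}
```

Pictures: in the top view the clamp is at about (240,255) with its knob at (238,243). The probe runs from (193,285) to (298,260). The tray is at (390,265), and the smaller decoy probe lies at (215,357). The networks agree with the given geometry: the grip-to-tip distance is 185 mm and the cradle sits 55 mm from the foot axis.

Next I move over the clamp and pre-turn the wrist, so that one grasp covers the whole turn.

Request:
apply_moves:
  commands: [2.1, 5.2, 0.3, 0, 0, 0.18, 9.3, 2.1, 5.2, 0.3, 0, 0, 0.18, 9.3, 2.1, 5.2, 0.3, 0, 0, 0.18, 9.3, 2.1, 5.2, 0.3, 0, 0, 0.18, 9.3, 2.1, 5.2, 0.3, 0, 0, 0.18, 9.3, 2.1, 5.2, 0.3, 0, 0, 0.18, 9.3, 2.1, 5.2, 0.3, 0, 0, 0.18, 9.3, 2.1, 5.2, 0.3, 0, 0, 0.18, 9.3]

```text
t: 2.75
tool_pos: [0.3711, -0.1392, 0.2422]
orientation: [1.925, 2.479, 0.001]
force: [0.1, -0.0, 0.9]
opening: 0.0932
```

Request:
apply_moves:
  commands: [2.1, 5.2, 0.3, 0, 0, 0.18, 9.3, 2.1, 5.2, 0.3, 0, 0, 0.18, 9.3, 2.1, 5.2, 0, 0, 0, 0.18, 9.3, 2.1, 5.2, 0, 0, 0, 0.18, 9.3, 2.1, 5.2, 0, 0, 0, 0.18, 9.3, 2.1, 5.2, 0, 0, 0, 0.18, 9.3, 0, 0, 0, 0, 0, 0.18, 9.3, 0, 0, 0, 0, 0, 0.18, 9.3]

```text
t: 3.75
tool_pos: [0.5004, 0.1889, 0.2499]
orientation: [-0.27, 3.124, 0.011]
force: [0.0, 0.2, 0.4]
opening: 0.0929
```

```bash
python3 - <<'E'
from h import *
s=read_state();print(s["tool_pos"],s["q"],s["orientation"],s["t"])
a=pts(["clamp_foot","knob_centre","cradle","end_rest","probe_grip","probe_tip"],"wrist","spot")
cv2.imwrite("pics/w1.png",a); m=camera_model("wrist"); print(m)
np.save("w1d.npy",read_camera("wrist")[1])
E
```

```text
[0.50037286 0.18890972 0.24985154] [ 0.26111044 -0.06542249  1.6317333   0.00565209  1.56828922 -1.48204938] [-0.26991206  3.12403409  0.01063442] 3.75
wrist spot clamp_foot 0.57 [ 0.52    0.1795 -0.0033]
wrist spot knob_centre 0.56 [0.5222 0.1775 0.0953]
wrist spot cradle 0.85 [0.4691 0.1664 0.0607]
wrist spot end_rest 0.93 [0.4343 0.2798 0.0569]
wrist spot probe_grip 0.63 [0.4414 0.2408 0.0577]
wrist spot probe_grip 0.59 [0.2683 0.1984 0.0052]
wrist spot probe_tip 0.9 [0.4968 0.0627 0.0583]
wrist spot probe_tip 0.77 [0.245  0.3197 0.0044]
wrist spot probe_tip 0.21 [0.521  0.1815 0.0932]
{'intrinsics': array([[371.64829954,   0.        , 321.40809577],
       [  0.        , 371.64829954, 243.22534509],
       [  0.        ,   0.        ,   1.        ]]), 'R': array([[-0.16046787,  0.9870194 ,  0.00653884],
       [ 0.94086658,  0.15095521,  0.30328636],
       [ 0.29836245,  0.05481989, -0.95287703]]), 't': array([-0.10727622, -0.54643739,  0.26210858])}
```

View pics/w1.png

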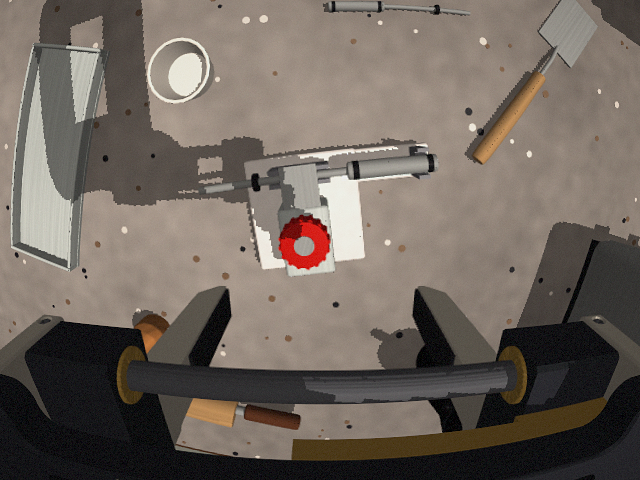

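The wrist view shows the knob at (304,243), and the jaw at (300,185) reaching over the shaft to about row 165. I measure the jaw's overhang to estimate how far the knob has to turn.

```bash
cat >> h.py <<'E'
def cloud():
    m=camera_model("wrist");img,d=read_camera("wrist");K=m["intrinsics"]
    v,u=np.nonzero(d>0);z=d[v,u];a=(u-K[0,2])/K[0,0];b=(v-K[1,2])/K[1,1];r=np.hypot(a,b)+1e-9
    s=np.tan(r)/r;P=np.c_[a*s*z,b*s*z,z]
    return (P-m["t"])@m["R"],img[v,u].astype(int)
E
python3 - <<'E'
from h import *
W,c=cloud()
red=(c[:,2]>150)&(c[:,1]<80)&(W[:,2]>.098)&(W[:,2]<.115)
print("knob",red.sum(),cv2.minEnclosingCircle(W[red][:,:2].astype(np.float32)),np.median(W[red],0))
a=.282;o=np.array([.5205,.1765]);X=np.array([np.cos(a),np.sin(a)]);Y=np.array([-X[1],X[0]])
L=np.c_[(W[:,:2]-o)@X,(W[:,:2]-o)@Y,W[:,2]]
for y0 in range(-30,30,6):
    s=(L[:,1]*1e3>y0)&(L[:,1]*1e3<y0+6)&(L[:,2]>.060)&(L[:,2]<.073)&(L[:,0]<-.02)&(L[:,0]>-.09)
    q=L[s]*1e3;print(y0,s.sum(),np.percentile(q[:,0],[0,3,50]).round(1) if s.sum() else'',np.median(q[:,2]).round(1) if s.sum() else '')
h=(abs(L[:,1]-.08)<.03)&(L[:,2]>.055)&(L[:,2]<.08)&(L[:,0]<-.04)&(L[:,0]>-.08)
q=L[h]*1e3;print("handle",h.sum(),np.percentile(q[:,0],[2,50,98]),np.percentile(q[:,2],[90,99]))
for y0 in range(30,140,10):
    k=h=(abs(L[:,1]*1e3-y0)<5)&(L[:,2]>.06)&(L[:,2]<.075)&(L[:,0]<-.04)&(L[:,0]>-.08);print(y0,k.sum(),np.percentile(L[k,0]*1e3,[2,50,98]).round(1) if k.sum() else '')
E
```

```text
knob 1287 ((0.5196975469589233, 0.1780683994293213), 0.023144878447055817) [0.52126949 0.18130501 0.10634544]
-30 50 [-63.5 -63.2 -55.5] 60.6
-24 86 [-64.4 -63.  -47.1] 61.2
-18 252 [-67.1 -66.  -43.8] 67.1
-12 304 [-67.  -65.8 -43.9] 66.9
-6 305 [-66.9 -65.7 -43.4] 67.0
0 310 [-66.9 -65.9 -44. ] 67.0
6 309 [-67.  -65.9 -43.8] 67.0
12 309 [-66.8 -65.5 -44. ] 67.0
18 165 [-66.7 -63.8 -44.6] 66.6
24 79 [-64.1 -63.4 -51.6] 60.9
handle 1112 [-64.17753139 -56.51802058 -47.36350155] [65.6047923  66.46353659]
30 72 [-63.6 -55.1 -46.7]
40 25 [-57.4 -54.9 -52.5]
50 123 [-62.5 -55.3 -47.7]
60 175 [-63.3 -56.1 -47.5]
70 168 [-63.1 -55.8 -47.9]
80 169 [-63.2 -56.1 -47.9]
90 165 [-63.7 -56.5 -48.4]
100 161 [-63.3 -56.4 -48.2]
110 159 [-63.3 -56.1 -47.6]
120 164 [-63.8 -56.4 -48.2]
130 163 [-64.2 -56.8 -48.1]
```

The jaw edge is at x ≈ -66. It clears at about -51, so the stop is roughly 3.2 rad away and the jaw clears at about 2.7. Wrist travel is enough for a single grasp. I descend on the knob.

Request:
apply_moves:
  commands: [1.0, -0.6, -4, 0, 0, 0, 9.3, 0.95, -0.55, -4, 0, 0, 0, 9.3, 0, 0, -4, 0, 0, 0, 9.3, 0, 0, -2, 0, 0, 0, 9.3, 0, 0, -1, 0, 0, 0, 9.3, 0, 0, 0, 0, 0, 0, 9.3]
  squeeze: 10

```text
t: 4.95
tool_pos: [0.5214, 0.1749, 0.0985]
orientation: [-0.241, 3.12, 0.012]
force: [-0.1, 0.7, 0.4]
opening: 0.0929
```

```bash
python3 - <<'E'
from h import *
s=read_state();print(s["tool_pos"],s["orientation"],s["q"],s["force"],s["wrist_torque"])
E
```

```text
[0.52143621 0.1749088  0.09852442] [-0.24129534  3.12041214  0.0123368 ] [ 0.22625248  0.07303582  1.7741436   0.00629892  1.28153825 -1.5006506 ] [-0.08574263  0.67515285  0.38527971] [ 0.06038242 -0.15659741  0.02864968]
```

Request:
apply_moves:
  commands: [-0.2, 0.25, -1.0, 0, 0, 0, 9.3, 0, 0, -1.0, 0, 0, 0, 9.3, 0, 0, 0, 0, 0, 0, 5, 0, 0, 0, 0, 0, 0, 3.5, 0, 0, 0, 0, 0, 0, 3.5, 0, 0, 0, 0, 0, 0, 3.5, 0, 0, 0, 0, 0, 0, 3.5, 0, 0, 0, 0, 0, 0, 3.5]
  squeeze: 10

```text
t: 5.95
tool_pos: [0.5219, 0.178, 0.081]
orientation: [-0.24, 3.114, 0.013]
force: [0.1, -2.5, -0.4]
opening: 0.0439
```

```bash
cat > st.py <<'E'
from h import *
s=read_state();print(s["t"],s["tool_pos"].round(4),s["orientation"].round(3),"q",s["q"].round(3),"F",s["force"].round(2),"M",s["wrist_torque"].round(3),s["opening"].round(4))
E
python3 st.py
```

```text
Traceback (most recent call last):
  File "st.py", line 2, in <module>
    s=read_state();print(s["t"],s["tool_pos"].round(4),s["orientation"].round(3),"q",s["q"].round(3),"F",s["force"].round(2),"M",s["wrist_torque"].round(3),s["opening"].round(4))
                                                                                                                                                            ^^^^^^^^^^^^^^^^^^
AttributeError: 'float' object has no attribute 'round'
```

Request:
apply_moves:
  commands: [0, 0, 0, 0, 0, -0.1, 3.5, 0, 0, 0, 0, 0, -0.15, 3.5, 0, 0, 0, 0, 0, -0.15, 3.5, 0, 0, 0, 0, 0, -0.15, 3.5]
  squeeze: 10

```text
t: 6.45
tool_pos: [0.5217, 0.1763, 0.081]
orientation: [0.639, 3.057, 0.001]
force: [-1.6, -2.1, 2.6]
opening: 0.0437
```

```bash
sed -i 's/s\["opening"\].round(4)/s["opening"]/' st.py; python3 st.py;  python3 - <<'E'
from h import *
r=pts(["knob_centre"],"wrist","spot"); cv2.imwrite("pics/w2.png",r)
E
```

```text
6.45 [0.5217 0.1763 0.081 ] [6.390e-01 3.057e+00 1.000e-03] q [ 0.238  0.092  1.789 -0.008  1.244 -0.918] F [-1.6  -2.11  2.59] M [-0.347  0.064  0.113] 0.043661384363783494
wrist spot knob_centre 0.83 [0.5234 0.1779 0.0898]
wrist spot knob_centre 0.23 [ 4.866e-01 -1.734e-01  3.000e-04]
```

View pics/w2.png

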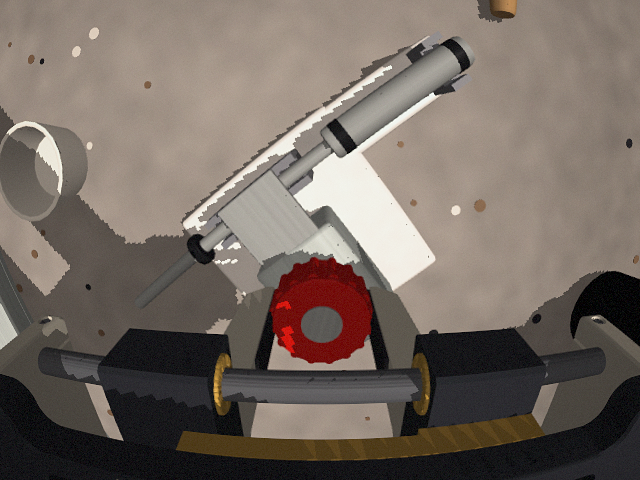

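The knob is held (opening 44 mm), and the moment of 0.11 N m is just knob friction. I carry on turning.

Request:
apply_moves:
  commands: [0, 0, 0, 0, 0, -0.15, 3.5, 0, 0, 0, 0, 0, -0.15, 3.5, 0, 0, 0, 0, 0, -0.15, 3.5, 0, 0, 0, 0, 0, -0.15, 3.5, 0, 0, 0, 0, 0, -0.15, 3.5, 0, 0, 0, 0, 0, 0, 3.5]

```text
t: 7.3
tool_pos: [0.5202, 0.1746, 0.081]
orientation: [1.709, 2.619, -0.016]
force: [0.3, -1.7, -0.3]
opening: 0.0437
```

```bash
python3 st.py; cat > jaw.py <<'E'
from h import *
W,c=cloud()
a=.282;o=np.array([.5205,.1765]);X=np.array([np.cos(a),np.sin(a)]);Y=np.array([-X[1],X[0]])
L=np.c_[(W[:,:2]-o)@X,(W[:,:2]-o)@Y,W[:,2]]*1e3
for y0 in (-14,-8,-2,4,10):
    s=(L[:,1]>y0)&(L[:,1]<y0+6)&(L[:,2]>64.)&(L[:,2]<73)&(L[:,0]<-30)&(L[:,0]>-90)
    print(y0,s.sum(),np.percentile(L[s,0],[0,3]).round(1) if s.sum() else '',np.median(L[s,2]))
s=(abs(L[:,1]-80)<15)&(L[:,2]>60)&(L[:,2]<75)&(abs(L[:,0]+55)<15);print("handle",np.percentile(L[s,0],[2,50,98]).round(1))
E
python3 jaw.py
```

```text
7.3 [0.5202 0.1746 0.081 ] [ 1.709  2.619 -0.016] q [ 0.243  0.102  1.778 -0.019  1.259 -0.166] F [ 0.31 -1.68 -0.28] M [-0.173 -0.203  0.101] 0.04366891075360029
-14 318 [-60.5 -59.5] 66.84302271729553
-8 475 [-60.1 -59.2] 66.91280098114612
-2 550 [-59.9 -58.7] 66.8765355051049
4 568 [-59.6 -58.5] 66.87610601835782
10 583 [-59.5 -58.3] 66.86788473262627
handle [-60.4 -51.9 -45.2]
```

Request:
apply_moves:
  commands: [0, 0, 0, 0, 0, -0.15, 3.5, 0, 0, 0, 0, 0, -0.15, 3.5, 0, 0, 0, 0, 0, -0.15, 3.5, 0, 0, 0, 0, 0, -0.15, 3.5, 0, 0, 0, 0, 0, -0.15, 3.5, 0, 0, 0, 0, 0, -0.15, 3.5, 0, 0, 0, 0, 0, 0, 3.5]

```text
t: 8.22
tool_pos: [0.5176, 0.1747, 0.0809]
orientation: [2.675, 1.639, -0.03]
force: [-1.1, -1.8, 1.6]
opening: 0.0439
```

```bash
python3 st.py; python3 jaw.py
```

```text
8.225 [0.5176 0.1747 0.0809] [ 2.675  1.639 -0.03 ] q [ 0.239  0.114  1.765 -0.011  1.28   0.713] F [-1.06 -1.8   1.6 ] M [-0.438 -0.111 -0.01 ] 0.043945554109985824
-14 134 [-55.  -53.9] 66.90493248517411
-8 51 [-49.  -48.4] 66.96859270129636
-2 0  nan
4 0  nan
10 0  nan
handle [-60.  -50.5 -44.9]
  return _methods._mean(a, axis=axis, dtype=dtype,
  ret = ret.dtype.type(ret / rcount)
```

Request:
apply_moves:
  commands: [0.05, 0.05, 0, 0.005, -0.008, -0.12, 3.5, 0.05, 0.05, 0, 0.005, -0.008, -0.12, 3.5, 0, 0, 0, 0, 0, -0.12, 3.5, 0, 0, 0, 0, 0, 0, 3.5]

```text
t: 8.78
tool_pos: [0.517, 0.1755, 0.0808]
orientation: [2.92, 1.158, -0.006]
force: [-1.3, -1.4, 1.3]
opening: 0.0434
```

```bash
python3 st.py
```

```text
8.775 [0.517  0.1755 0.0808] [ 2.92   1.158 -0.006] q [ 2.340e-01  9.900e-02  1.781e+00 -1.000e-03  1.265e+00  1.051e+00] F [-1.27 -1.36  1.32] M [-0.334  0.191  0.057] 0.043363606925263386
```

Request:
apply_moves:
  commands: [0, 0, 0, 0, 0, -0.1, 3.5, 0, 0, 0, 0, 0, 0, 3.5]

```text
t: 9.02
tool_pos: [0.5168, 0.1757, 0.0808]
orientation: [2.969, 1.026, -0.006]
force: [-1.1, -0.8, 2.2]
opening: 0.0438
```

```bash
python3 st.py
```

```text
9.025 [0.5168 0.1757 0.0808] [ 2.969  1.026 -0.006] q [ 2.340e-01  9.900e-02  1.781e+00 -1.000e-03  1.265e+00  1.140e+00] F [-1.09 -0.8   2.19] M [-0.341  0.357  0.075] 0.04378771859121173
```

Request:
apply_moves:
  commands: [0, 0, 0, 0, 0, -0.1, 3.5, 0, 0, 0, 0, 0, 0, 3.5]

```text
t: 9.28
tool_pos: [0.5167, 0.1759, 0.0807]
orientation: [-3.012, -0.892, 0.007]
force: [-2.2, -1.1, 0.9]
opening: 0.0432
```

```bash
python3 st.py
```

```text
9.275 [0.5167 0.1759 0.0807] [-3.012 -0.892  0.007] q [ 0.234  0.099  1.781 -0.     1.266  1.229] F [-2.17 -1.07  0.95] M [-0.24   0.332  0.063] 0.043211051401807206
```

Request:
apply_moves:
  commands: [0, 0, 0, 0, 0, -0.1, 3.5, 0, 0, 0, 0, 0, 0, 3.5]

```text
t: 9.52
tool_pos: [0.5166, 0.1761, 0.0807]
orientation: [-3.049, -0.755, 0.007]
force: [-1.9, -0.2, 2.1]
opening: 0.0437
```

```bash
python3 st.py
```

```text
9.525 [0.5166 0.1761 0.0807] [-3.049 -0.755  0.007] q [2.340e-01 9.900e-02 1.781e+00 1.000e-03 1.266e+00 1.319e+00] F [-1.89 -0.17  2.11] M [-0.29   0.378  0.097] 0.0436949752617359
```

Request:
apply_moves:
  commands: [0, 0, 0, 0, 0, -0.1, 3.5, 0, 0, 0, 0, 0, 0, 3.5]

```text
t: 9.78
tool_pos: [0.5164, 0.1763, 0.0807]
orientation: [-3.079, -0.616, 0.007]
force: [-2.6, -1.2, 2.3]
opening: 0.0437
```

```bash
python3 st.py
```

```text
9.775 [0.5164 0.1763 0.0807] [-3.079 -0.616  0.007] q [2.340e-01 9.900e-02 1.781e+00 1.000e-03 1.266e+00 1.409e+00] F [-2.59 -1.16  2.26] M [-0.245  0.439  0.108] 0.04371313445102574
```

Request:
apply_moves:
  commands: [0, 0, 0, 0, 0, -0.09, 3.5, 0, 0, 0, 0, 0, 0, 3.5]

```text
t: 10.02
tool_pos: [0.5164, 0.1765, 0.0807]
orientation: [-3.101, -0.492, 0.007]
force: [-2.5, -0.1, 2.9]
opening: 0.044
```

```bash
python3 st.py;python3 - <<'E'
from h import *
im=read_camera("wrist")[0];cv2.imwrite("pics/w3.png",im);im=read_camera("top")[0];cv2.imwrite("pics/t3.png",cv2.resize(im[200:320,160:320],None,fx=5,fy=5,interpolation=cv2.INTER_CUBIC))
E
```

```text
10.025 [0.5164 0.1765 0.0807] [-3.101 -0.492  0.007] q [0.234 0.099 1.781 0.002 1.266 1.49 ] F [-2.53 -0.06  2.92] M [-0.165  0.517  0.05 ] 0.04401763790397145
```

View pics/w3.png

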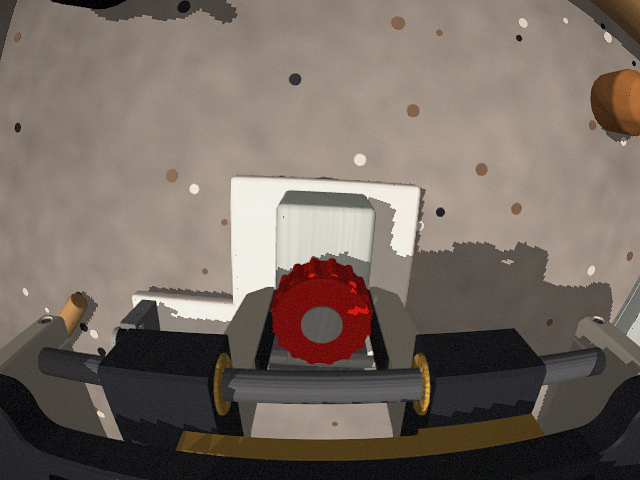

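Request:
apply_moves:
  commands: [0, 0, 0, 0, 0, -0.09, 3.5, 0, 0, 0, 0, 0, 0, 3.5]

```text
t: 10.38
tool_pos: [0.5163, 0.1768, 0.0807]
orientation: [-3.119, -0.36, 0.007]
force: [-2.5, -0.6, 2.2]
opening: 0.0438
```

```bash
python3 st.py
```

```text
10.375 [0.5163 0.1768 0.0807] [-3.119 -0.36   0.007] q [0.234 0.099 1.781 0.003 1.265 1.574] F [-2.54 -0.58  2.18] M [-0.074  0.469  0.074] 0.04376947718280326
```

View pics/t3.png

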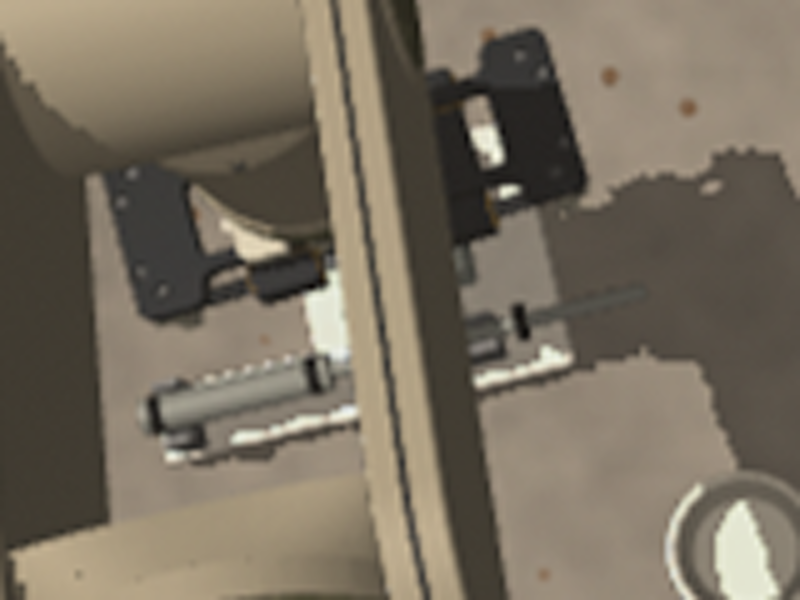

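In the enlarged top crop the arm hides the jaw. No stop so far at 3.07 rad, so I take another small step.

Request:
apply_moves:
  commands: [0, 0, 0, 0, 0, -0.08, 3.5, 0, 0, 0, 0, 0, 0, 3.5]

```text
t: 10.62
tool_pos: [0.5163, 0.1769, 0.0807]
orientation: [-3.129, -0.245, 0.007]
force: [-2.8, 0.2, 2.5]
opening: 0.0436
```

```bash
python3 st.py
```

```text
10.625 [0.5163 0.1769 0.0807] [-3.129 -0.245  0.007] q [0.234 0.099 1.782 0.003 1.265 1.648] F [-2.82  0.18  2.49] M [-0.025  0.467  0.078] 0.0435836919270822
```

That makes 3.14 rad turned with no sign of the stop, so by the numbers the jaw should be about 1.5 mm clear. I release, rise, swing over the probe handle and look at the jaw.

Request:
apply_moves:
  commands: [0, 0, 0, 0, 0, 0, 9.3, 0, 0, 0, 0, 0, 0, 9.3, 0, 0, 0, 0, 0, 0, 9.3, 0, 0, 4, 0, 0, 0, 9.3, 0, 0, 5, 0, 0, 0.18, 9.3, -2.2, 1.9, 3, 0, 0, 0.18, 9.3, -2.2, 1.9, 1, 0, 0, 0.18, 9.3, -1.4, 1.2, 0, 0, 0, 0.18, 9.3]

```text
t: 11.62
tool_pos: [0.4579, 0.2265, 0.2144]
orientation: [2.824, 1.37, -0.003]
force: [-0.1, 0.7, 0.2]
opening: 0.0924
```

Request:
apply_moves:
  commands: [-1, 1, 0, 0, 0, 0.18, 9.3, 0, 0, 0, 0, 0, 0.18, 9.3, 0, 0, 0, 0, 0, 0.18, 9.3, 0, 0, 0, 0, 0, 0.18, 9.3, 0, 0, 0, 0, 0, 0.18, 9.3, 0, 0, 0, 0, 0, 0.12, 9.3, 0, 0, 0, 0, 0, 0, 9.3]

```text
t: 12.5
tool_pos: [0.4474, 0.2381, 0.2157]
orientation: [1.742, 2.61, 0.006]
force: [0.3, 0.2, 0.6]
opening: 0.093
```

```bash
python3 st.py; python3 jaw.py; python3 - <<'E'
from h import *
a=pts(["probe_grip","probe_tip","cradle","end_rest","knob_centre"],"wrist","spot")
cv2.imwrite("pics/w4.png",a)
E
```

```text
12.5 [0.4474 0.2381 0.2157] [1.742 2.61  0.006] q [ 3.890e-01 -1.280e-01  1.752e+00 -1.000e-03  1.512e+00 -5.000e-03] F [0.29 0.25 0.58] M [-0.017 -0.077  0.053] 0.09297793380112034
-14 116 [-49.9 -49.6] 66.81879056353321
-8 115 [-49.7 -49.3] 66.89821944164648
-2 117 [-50.1 -49.6] 66.91893749613212
4 122 [-50.  -49.5] 66.82757059975438
10 124 [-50.3 -49.6] 67.0060775942068
handle [-62.2 -54.7 -47.1]
wrist spot probe_grip 0.81 [0.2674 0.1974 0.0058]
wrist spot probe_grip 0.67 [0.4429 0.2394 0.0603]
wrist spot probe_tip 0.66 [0.2434 0.3185 0.008 ]
wrist spot end_rest 0.64 [0.43   0.2774 0.0564]
wrist spot knob_centre 0.84 [0.5223 0.1791 0.0929]
wrist spot knob_centre 0.73 [0.4709 0.1657 0.0603]
```

View pics/w4.png

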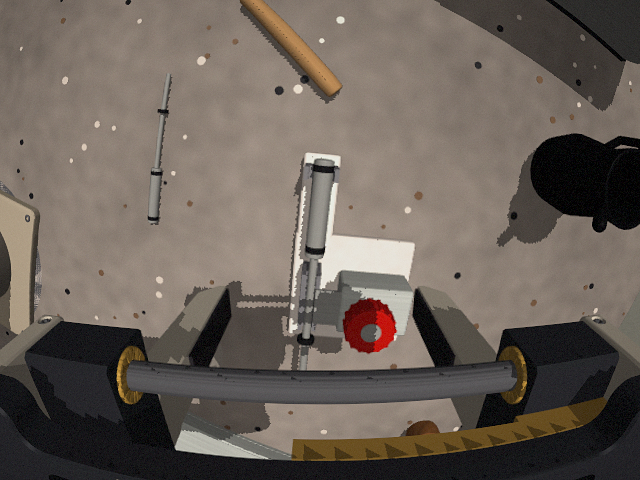

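```bash
python3 - <<'E'
from h import *
W,c=cloud()
a=.282;o=np.array([.5205,.1765]);X=np.array([np.cos(a),np.sin(a)]);Y=np.array([-X[1],X[0]])
L=np.c_[(W[:,:2]-o)@X,(W[:,:2]-o)@Y,W[:,2]]*1e3
for lo,hi,z0,z1 in((32,42,52,64),(-16,16,64.5,70),(-16,16,54,61),(-40,-33,52,64),(50,100,58,70),(105,130,58,70)):
    s=(L[:,1]>lo)&(L[:,1]<hi)&(L[:,2]>z0)&(L[:,2]<z1)&(abs(L[:,0]+55)<15)
    if s.sum(): print(lo,hi,s.sum(),np.percentile(L[s,0],[1,5,50,95,99]).round(1),L[s,2].max().round(1))
im=read_camera("wrist")[0];cv2.imwrite("pics/w5.png",cv2.resize(im[230:350,260:420],None,fx=5,fy=5,interpolation=cv2.INTER_CUBIC))
E
```

```text
32 42 77 [-61.7 -57.9 -54.6 -51.3 -51. ] 61.5
-16 16 318 [-50.  -49.7 -45.1 -40.4 -40.1] 69.5
-16 16 330 [-63.7 -63.  -56.  -50.8 -50. ] 61.0
-40 -33 111 [-62.5 -61.6 -54.4 -47.3 -46.3] 64.0
50 100 1028 [-63.4 -62.6 -54.9 -47.1 -46.2] 67.3
105 130 626 [-69.2 -63.7 -55.  -44.6 -41.3] 66.9
```

View pics/w5.png

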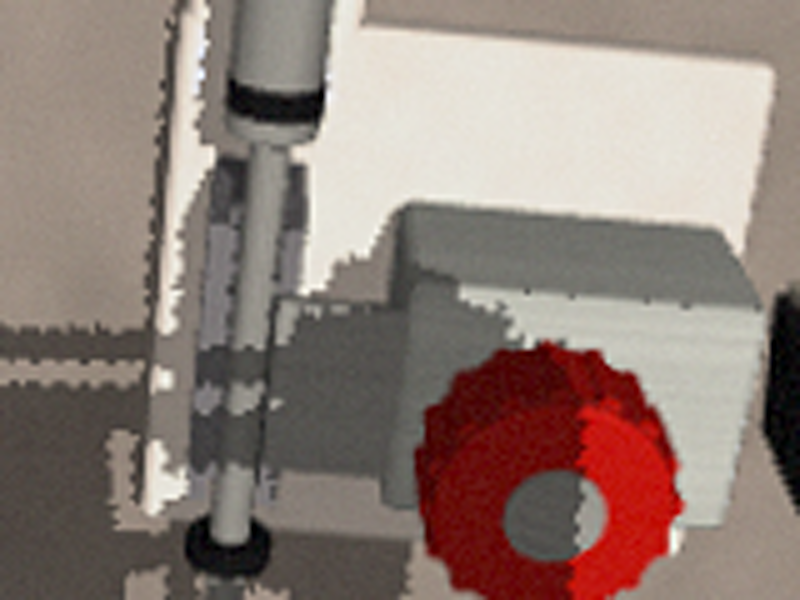

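The crop shows the jaw edge (about x=270 in the crop) just right of the shaft, with the shaft fully visible past it. It's clear by about 1 mm. I descend onto the handle.

Request:
apply_moves:
  commands: [-0.2, 0, -4, 0, 0, -0.11, 6, 0, 0, -5, 0, 0, 0, 6, 0, 0, -4, 0, 0, 0, 6, 0, 0, -1, 0, 0, 0, 6, 0, 0, 0, 0, 0, 0, 6]

```text
t: 13.58
tool_pos: [0.4465, 0.2387, 0.0748]
orientation: [1.888, 2.503, 0.012]
force: [0.1, 1.4, 0.4]
opening: 0.0603
```

```bash
python3 st.py
```

```text
13.575 [0.4465 0.2387 0.0748] [1.888 2.503 0.012] q [ 0.391 -0.013  1.908 -0.002  1.236  0.113] F [0.11 1.4  0.36] M [ 0.014 -0.109 -0.065] 0.06030327096619341
```

Request:
apply_moves:
  commands: [-0.1, -0.05, -1.7, 0, 0, 0, 6, 0, 0, -1.5, 0, 0, 0, 6, 0, 0, 0, 0, 0, 0, 6]

```text
t: 13.95
tool_pos: [0.4479, 0.2392, 0.0443]
orientation: [1.886, 2.5, 0.019]
force: [-0.5, 1.1, -0.5]
opening: 0.0597
```

```bash
python3 st.py
```

```text
13.95 [0.4479 0.2392 0.0443] [1.886 2.5   0.019] q [ 0.391  0.027  1.93  -0.002  1.169  0.113] F [-0.5   1.09 -0.45] M [-0.006 -0.146  0.002] 0.05966771436824302
```

Request:
apply_moves:
  commands: [0, 0, 0, 0, 0, 0, 2.5, 0, 0, 0, 0, 0, 0, 1.4, 0, 0, 0, 0, 0, 0, 1.4, 0, 0, 0, 0, 0, 0, 1.4, 0, 0, 0, 0, 0, 0, 1.4, 0, 0, 0, 0, 0, 0, 1.4]
  squeeze: 12

```text
t: 14.7
tool_pos: [0.4479, 0.2398, 0.0456]
orientation: [1.886, 2.501, 0.021]
force: [-1.0, -1.4, 1.5]
opening: 0.0174
```

```bash
python3 st.py
```

```text
14.7 [0.4479 0.2398 0.0456] [1.886 2.501 0.021] q [ 3.910e-01  2.500e-02  1.929e+00 -1.000e-03  1.172e+00  1.130e-01] F [-0.95 -1.39  1.46] M [-0.244  0.047 -0.024] 0.017393198756466194
```

Request:
apply_moves:
  commands: [0, 0, 0.4, 0, 0, 0, 1.4, 0, 0, 0.4, 0, 0, 0, 1.4]
  squeeze: 15

```text
t: 14.95
tool_pos: [0.4474, 0.2393, 0.0532]
orientation: [1.887, 2.501, 0.018]
force: [0.2, -0.8, -1.5]
opening: 0.0179
```

```bash
python3 st.py
```

```text
14.95 [0.4474 0.2393 0.0532] [1.887 2.501 0.018] q [ 0.391  0.014  1.925 -0.002  1.189  0.113] F [ 0.19 -0.81 -1.51] M [-0.075  0.059 -0.079] 0.017893321495463046
```

Force is −1.5 N in z, which is just the probe's weight, so nothing is catching. I continue up gently.

Request:
apply_moves:
  commands: [0, 0, 0.4, 0, 0, 0, 1.4, 0, 0, 0.5, 0, 0, 0, 1.4]

```text
t: 15.2
tool_pos: [0.4478, 0.2393, 0.063]
orientation: [1.887, 2.501, 0.019]
force: [-0.3, -0.6, -0.7]
opening: 0.0173
```

```bash
python3 st.py
```

```text
15.2 [0.4478 0.2393 0.063 ] [1.887 2.501 0.019] q [ 3.910e-01  1.000e-03  1.918e+00 -2.000e-03  1.207e+00  1.130e-01] F [-0.33 -0.59 -0.69] M [ 0.041 -0.076 -0.02 ] 0.017340758334762403
```

Request:
apply_moves:
  commands: [0, 0, 1.2, 0, 0, 0, 1.4, 0, 0, 3, 0, 0, 0, 1.4, 0, 0, 4, 0, 0, 0, 1.4, 0, 0, 4, 0, 0, 0, 1.4, 0, 0, 0, 0, 0, 0, 1.4]

```text
t: 15.82
tool_pos: [0.4488, 0.2395, 0.1935]
orientation: [1.885, 2.498, 0.026]
force: [0.5, -0.4, -1.5]
opening: 0.0175
```

```bash
python3 st.py; python3 - <<'E'
from h import *
a=pts(["probe_grip","probe_tip"],"scene","spot")
pts(["probe_grip","probe_tip"],"wrist","spot")
cv2.imwrite("pics/s6.png",a[120:330,120:480])
E
```

```text
15.825 [0.4488 0.2395 0.1935] [1.885 2.498 0.026] q [ 0.391 -0.127  1.792 -0.002  1.456  0.113] F [ 0.45 -0.36 -1.48] M [-0.039 -0.105  0.017] 0.01746879085961953
scene spot probe_grip 0.65 [0.2658 0.1953 0.0048]
scene spot probe_grip 0.6 [0.4511 0.24   0.2071]
scene spot probe_tip 0.7 [0.2445 0.3178 0.0036]
scene spot probe_tip 0.57 [0.4925 0.0625 0.2059]
wrist spot probe_grip 0.92 [0.2644 0.1967 0.008 ]
wrist spot probe_grip 0.68 [0.4439 0.2444 0.2023]
wrist spot probe_grip 0.58 [ 0.521   0.1788 -0.0031]
wrist spot probe_tip 0.62 [0.245  0.3174 0.0049]
```

The probe is lifted: grip and tip are both at about z 0.206, level. I carry it over the tray and turn it so the tip points along the tray's long axis.

Request:
apply_moves:
  commands: [-0.3, -4.1, 0, 0, 0, 0.12, 1.4, -0.3, -4.1, 0, 0, 0, 0.12, 1.4, -0.3, -4.1, 0, 0, 0, 0.12, 1.4, -0.3, -4.1, 0, 0, 0, 0.12, 1.4, -0.3, -4.1, 0, 0, 0, 0.12, 1.4, -0.3, -4.1, 0, 0, 0, 0.12, 1.4, -0.3, -4.1, 0, 0, 0, 0.12, 1.4, -0.3, -4.1, 0, 0, 0, 0.12, 1.4]

```text
t: 17.12
tool_pos: [0.4141, -0.097, 0.1773]
orientation: [-0.462, -3.098, -0.002]
force: [0.4, 0.3, -0.6]
opening: 0.0176
```

Request:
apply_moves:
  commands: [0, -4.1, 0, 0, 0, 0.12, 1.4, 0, -3, 0, 0, 0, 0.1, 1.4, 0, 0, 0, 0, 0, 0, 1.4]

```text
t: 17.5
tool_pos: [0.4115, -0.1718, 0.174]
orientation: [-0.112, -3.125, -0.004]
force: [-0.5, 0.0, -0.8]
opening: 0.0174
```

```bash
cat >> st.py <<'E'
from scipy.spatial.transform import Rotation as Q
R=Q.from_rotvec(s["orientation"]).as_matrix();print("yaw x",np.arctan2(R[1,0],R[0,0]),"zaxis",R[:,2].round(4))
E
python3 st.py; python3 - <<'E'
from h import *
pts(["probe_grip","probe_tip","tray"],"top","spot")
pts(["probe_grip","probe_tip","tray"],"scene","spot")
E
```

```text
17.5 [ 0.4115 -0.1718  0.174 ] [-0.112 -3.125 -0.004] q [-0.507 -0.259  1.943 -0.004  1.472 -2.005] F [-0.49  0.03 -0.76] M [ 0.047 -0.173  0.035] 0.01736138062175575
yaw x 3.069717637016355 zaxis [-0.014   0.0028 -0.9999]
top spot probe_grip 0.76 [0.2679 0.1925 0.0117]
top spot probe_grip 0.61 [ 0.4089 -0.1751  0.1855]
top spot probe_tip 0.74 [0.2415 0.3179 0.0063]
top spot probe_tip 0.61 [ 0.593  -0.1901  0.1805]
top spot tray 0.69 [ 0.4883 -0.1709  0.0052]
scene spot probe_grip 0.67 [0.4682 0.1625 0.0578]
scene spot probe_grip 0.62 [0.2683 0.1936 0.0067]
scene spot probe_grip 0.49 [ 0.4112 -0.1747  0.1887]
scene spot probe_tip 0.75 [ 0.5951 -0.1888  0.185 ]
scene spot probe_tip 0.65 [0.2443 0.3169 0.0036]
scene spot tray 0.93 [ 0.4898 -0.1717 -0.0006]
scene spot tray 0.53 [0.5194 0.1795 0.0962]
```

Request:
apply_moves:
  commands: [1.2, 0.6, -3, -0.003, -0.014, -0.04, 1.4, 0, 0, -4, 0, 0, 0, 1.4, 0, 0, -3, 0, 0, 0, 1.4, 0, 0, -2, 0, 0, 0, 1.4, 0, 0, 0, 0, 0, 0, 1.4]

```text
t: 18.52
tool_pos: [0.4263, -0.1615, 0.0537]
orientation: [0.168, 3.131, -0.003]
force: [-0.1, 0.9, -0.2]
opening: 0.0175
```

```bash
python3 st.py; python3 - <<'E'
from h import *
pts(["probe_grip","probe_tip"],"top","spot")
pts(["probe_grip","probe_tip"],"scene","spot")
E
```

```text
18.525 [ 0.4263 -0.1615  0.0537] [ 1.680e-01  3.131e+00 -3.000e-03] q [-4.750e-01 -1.240e-01  2.056e+00  1.000e-03  1.203e+00 -1.939e+00] F [-0.13  0.89 -0.18] M [ 0.052 -0.174  0.022] 0.017499283081942985
yaw x 3.0343801609879257 zaxis [ 0.0064 -0.0025 -1.    ]
top spot probe_grip 0.71 [ 0.4238 -0.1622  0.0665]
top spot probe_grip 0.54 [0.2714 0.1899 0.0102]
top spot probe_tip 0.71 [0.2418 0.3197 0.007 ]
scene spot probe_grip 0.69 [ 0.7091 -0.0073  0.0013]
scene spot probe_grip 0.54 [ 0.4274 -0.163   0.0687]
scene spot probe_grip 0.42 [0.2688 0.1941 0.0031]
scene spot probe_tip 0.72 [ 0.6086 -0.186   0.072 ]
scene spot probe_tip 0.63 [ 0.4866 -0.1724  0.0013]
scene spot probe_tip 0.47 [0.2432 0.3178 0.0048]
```

Request:
apply_moves:
  commands: [-0.15, -0.4, -2, 0, 0, 0, 1.4, 0, 0, -1.5, 0, 0, 0, 1.4, 0, 0, -0.5, 0, 0, 0, 1.4, 0, 0, 0, 0, 0, 0, 1.4]

```text
t: 19.32
tool_pos: [0.4292, -0.1681, 0.0182]
orientation: [0.169, 3.121, -0.01]
force: [-0.5, 0.2, -0.3]
opening: 0.0174
```

```bash
python3 st.py
```

```text
19.325 [ 0.4292 -0.1681  0.0182] [ 0.169  3.121 -0.01 ] q [-4.850e-01 -6.300e-02  2.073e+00  1.000e-03  1.114e+00 -1.949e+00] F [-0.5   0.23 -0.29] M [ 0.13  -0.068 -0.029] 0.01741208648083638
yaw x 3.0336384124216145 zaxis [ 0.0159 -0.0074 -0.9998]
```

Request:
apply_moves:
  commands: [-0.5, 0, -0.3, 0.007, 0.014, 0, 1.4, 0, 0, -0.3, 0, 0, 0, 1.4, 0, 0, -0.3, 0, 0, 0, 1.4, 0, 0, 0, 0, 0, 0, 1.4]

```text
t: 19.82
tool_pos: [0.4247, -0.1685, 0.0097]
orientation: [0.169, 3.135, -0.001]
force: [-0.8, -0.1, -0.7]
opening: 0.0175
```

```bash
python3 st.py;  python3 - <<'E'
from h import *
pts(["probe_grip","probe_tip"],"top","spot")
a=pts(["probe_grip","probe_tip"],"scene","spot")
E
```

```text
19.825 [ 0.4247 -0.1685  0.0097] [ 1.690e-01  3.135e+00 -1.000e-03] q [-4.900e-01 -4.400e-02  2.072e+00  1.000e-03  1.111e+00 -1.954e+00] F [-0.79 -0.12 -0.66] M [ 0.045 -0.079 -0.008] 0.017486724222337165
yaw x 3.033648543102718 zaxis [ 2.4e-03 -7.0e-04 -1.0e+00]
top spot probe_grip 0.83 [0.2658 0.1968 0.008 ]
top spot probe_grip 0.61 [ 0.4217 -0.1683  0.0238]
top spot probe_tip 0.51 [0.242  0.3184 0.0105]
top spot probe_tip 0.47 [ 0.6051 -0.1945  0.0221]
scene spot probe_grip 0.74 [ 0.373   0.0197 -0.0019]
scene spot probe_grip 0.59 [0.2663 0.1936 0.0055]
scene spot probe_grip 0.49 [ 0.4261 -0.1721  0.0224]
scene spot probe_tip 0.75 [ 0.6065 -0.1963  0.0209]
scene spot probe_tip 0.54 [0.2448 0.3178 0.0022]
```

Request:
apply_moves:
  commands: [0, 0, -0.3, 0, 0, 0, 1.4, 0, 0, 0, 0, 0, 0, 1.4, 0, 0, 0, 0, 0, 0, 2.4, 0, 0, 0, 0, 0, 0, 3.5, 0, 0, 0, 0, 0, 0, 3.8, 0, 0, 0, 0, 0, 0, 3.8]

```text
t: 20.88
tool_pos: [0.4254, -0.1689, 0.0074]
orientation: [0.169, 3.133, -0.002]
force: [0.3, 0.2, 0.6]
opening: 0.0378
```

Request:
apply_moves:
  commands: [0, 0, 1, 0, 0, 0, 3.8, 0, 0, 3, 0, 0, 0, 3.8, 0, 0, 5, 0, 0, 0, 3.8, 0, 0, 5, 0, 0, 0, 3.8, 0, 0, 5, 0, 0, 0, 3.8, 0, 0, 0, 0, 0, 0, 3.8]

```text
t: 21.62
tool_pos: [0.4239, -0.168, 0.2068]
orientation: [0.169, 3.132, -0.003]
force: [0.4, 0.3, -0.5]
opening: 0.0381
```

```bash
python3 st.py;  python3 - <<'E'
from h import *
a=pts(["probe_grip","probe_tip"],"wrist","spot")
pts(["probe_grip","probe_tip"],"top","spot")
pts(["knob_centre","cradle","end_rest","ramekin"],"top","spot")
b=pts(["probe_grip","probe_tip"],"scene","spot")
cv2.imwrite("pics/end.png",a)
E
```

```text
21.625 [ 0.4239 -0.168   0.2068] [ 1.690e-01  3.132e+00 -3.000e-03] q [-4.900e-01 -2.700e-01  1.892e+00  1.000e-03  1.515e+00 -1.953e+00] F [ 0.44  0.29 -0.45] M [ 0.043 -0.137  0.011] 0.03810936608854329
yaw x 3.0337932200593243 zaxis [ 0.0051 -0.002  -1.    ]
wrist spot probe_grip 0.81 [0.2669 0.1983 0.0083]
wrist spot probe_grip 0.6 [ 0.419  -0.169   0.0157]
wrist spot probe_tip 0.55 [ 0.6048 -0.1933  0.0146]
top spot probe_grip 0.78 [0.2694 0.1902 0.0118]
top spot probe_grip 0.53 [ 0.422  -0.1708  0.0174]
top spot probe_tip 0.76 [ 0.606  -0.1966  0.0125]
top spot probe_tip 0.51 [0.2432 0.319  0.0091]
top spot knob_centre 0.68 [0.5148 0.1748 0.0947]
top spot cradle 0.97 [0.4682 0.1585 0.0564]
top spot end_rest 0.89 [0.4317 0.2823 0.0579]
top spot end_rest 0.39 [ 0.5212  0.1703 -0.0042]
top spot ramekin 0.7 [0.375  0.0133 0.0026]
scene spot probe_grip 0.63 [ 0.4224 -0.1693  0.015 ]
scene spot probe_grip 0.63 [0.2687 0.1934 0.0039]
scene spot probe_tip 0.8 [ 0.6054 -0.1982  0.0175]
scene spot probe_tip 0.56 [0.2409 0.3186 0.0047]
```

View pics/end.png

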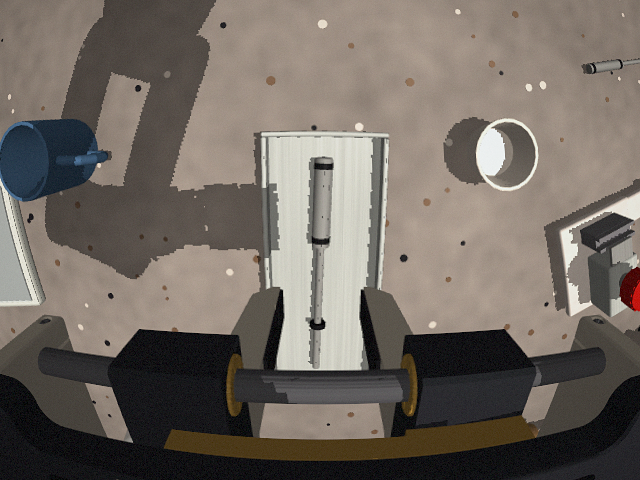

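The probe lies whole in the tray, from about (322,160) to (316,368), let go and with the gripper well clear. The clamp points are where they were at the start. I hand it in.

```bash
python3 -c "
from plant import *
print(close_job())"
```

```text
the job is handed in; nothing more can be done
None
```

The thermometer probe is out of the clamp and lying whole in the aluminium tray. I handed the job in at about 22 s of the 72 s allowed; the hand-in reports no verdict.

- **Knob:** I turned it clockwise about 3.14 rad in one grasp with a 10 N grip. The moment stayed near friction level, at most about 0.11 N m. I never touched the end stop, so how far short of it I stopped is only an estimate.
- **Jaw:** the camera depth showed its edge clear of the shaft by only about 1 mm.
- **Lift:** the probe came straight up in small steps, and the wrist force at each check was about its own weight (1.5 N or less).
- **Placing:** I let it go about 5 mm above its resting height. Three cameras put the grip point near (0.421, −0.170, 0.016) and the tip near (0.605, −0.196, 0.015). Both points are inside the tray walls and below 26 mm.
- **Clamp and bystanders:** the clamp points read within about 4 mm of where they were at the start. The ramekin, the only bystander I measured again, read within about 3 mm. I felt no unexpected force along the way.
- **Disagreement:** the networks kept reporting the smaller look-alike probe as well. I told the two apart by position.

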